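# Put the clay scraper from the tool tub away in its rack slot

### The job

Take the scraper out of the black tool tub - a wooden stick is lying across its blade, so clear that off first - and slide the scraper blade-first into the empty bay of the wooden rack until it is fully home, with its grip up against the rack's face. The stick and the cork block stay in the tub, while the scraper already in the rack and the vase are left where they are.

Things in the scene. Friction and masses are not known exactly. Their poses are not given: they have to be found in the camera images.
- tub: Black open-topped plastic tub, fixed to the table. Outside 250 (x) x 330 (y) x 60 mm high, walls and floor 5 mm thick. Origin: centre of its underside; the inner floor is 5 mm above it, the rim 60 mm above it. z up.
- rack: Plywood rack, fixed, 140 (x) x 232 (y) x 75 mm high, open to its own -x. Origin: centre of underside. In front a level lip 50 mm above the table (x -70 to -30 mm); the upright face is at x = -30 mm, with two letter-box bays side by side, 98 mm wide, 9 mm high, floor level with the lip, 90 mm deep towards +x, centred at y = +55 mm (holds the neighbour) and y = -55 mm (empty).
- slot_home (a point): Point on the floor of the empty bay, 27.5 mm inside the rack's face and 50 mm above the table: where the scraper's origin lies when the scraper is fully home. Axes as the rack's (+x is the way in).
- scraper: Scraper to put away, flat in the tub, about 0.26 kg: steel plate 115 (x) x 90 (y) x 4 mm with a wooden grip bar 30 (x) x 90 (y) x 32 mm high on top of its rear end (x -57.5 to -27.5, z 4 to 36 mm), so 85 mm of bare blade sticks out to +x. Origin: centre of the plate's underside; z up.
- stick: Square wooden stick 24 (x) x 140 (y) x 22 mm high, about 0.06 kg, lying at first across the top of the scraper's blade. Origin: centre of its underside, z up.
- block: Loose cork block 80 (x) x 40 (y) x 28 mm high, near the +y end of the tub. Origin: centre of its underside.
- neighbour: A second scraper of the same make, loose, fully home in the rack's other bay. Origin and axes as for the scraper.
- vase: Ribbed plaster vase, loose, about 84 mm across and 183 mm tall, beyond the work. Origin: centre of its foot.
Mind the look-alikes: they are no part of the job. Of the things shaped like the stick, the wooden one is meant.

How it is judged:
By the outcome, as a careful person would: the job done as asked, in the order asked, and still so for the second after the job is handed in, with the robot touching nothing.
It also fails if it takes over 72 s, if anything falls off the work surface, if the arm or the gripper's body presses on something with over 40 N, if the wrist force passes 120 N, or if a joint passes its speed limit or range.

### The arm

A 6-joint arm with a two-finger parallel gripper is mounted at the origin on the work surface. World frame = base frame: x ahead of the robot, y to its left, z up, the work surface at z = 0. Lengths are in mm, angles in rad, forces in N, time in s.
With the tool pointing down it reaches from about 300 to 775 mm from the base axis. Payload 14.6 kg.
Tool frame: the origin (TCP) lies at the centre of the arm's flange, where the gripper is bolted on; the fingertips stand 199 mm ahead of it and the grasp point (between the pads) lies 180 mm ahead of it; z points along the fingers, y is the line along which they close (so a half turn about z gives the same grasp; the last joint's range is limited). The gripper opens to 94 mm and grips with 3 to 60 N. Pads are 16 mm wide; open, the fingers measure 119 mm over their backs; the gripper's body (75 mm by 177 mm) begins 78 mm behind the grasp point.
Start: joints at [1.098, 0.3, 1.521, -0, 1.321, -0.067], TCP at [217.112, 505.325, 404.646] pointing down, gripper open.
Joint ranges: [-3.03, 3.03], [-0.79, 2.21], [0.23, 2.52], [-1.04, 4.18], [0, 3.07], [-2.55, 2.55]. Speed limits (rad/s): [2.22, 2.22, 2.57, 3.14, 3.14, 3.14].

### API

Orientations are given as a unit quaternion [x, y, z, w].
In Python, from rig import sensors, viewer, r gives the robot as it stands. The module is installed in compiled form; this text tells all that it offers.
- The arm moves only by the tool arm_command, never from a script. Its argument "targets" is one flat list of numbers, 5 for each row, row after row: the shift along the tool's x, y, z in cm, then the turn about the tool's z in degrees, then the opening, from 0 (shut) to 1 (fully open). In form: [tx, ty, tz, twist, fingers, tx, ty, tz, twist, fingers, ...]. A call has 1 to 20 rows; each row shifts and turns the commanded pose from where the row before left it, along the tool's axes as they then stand; what a row does not reach is not made up. A row lasts 1/10 s, in which the tool goes at most 50 mm and 8.59 degrees, less where a joint would pass 70% of its speed; a pose out of reach is approached as far as the arm can. A call is refused whole if a number of a shift passes 5 or a number of a turn 8.59, either way. A call with a gripper value outside its range is refused whole. The fingers move at their own pace and stop on an object; the grip force is fixed at half the most. Time passes only in rows, so rows that do not move let the fingers close. It gives the time, the measured TCP pose, the force, the opening and the grip force at its end, in the units of the state.
- sensors.get_state(): the state, without advancing time (a new reading comes with each control period).
- viewer.read_camera(name): name is "side" or "top"; returns the picture (384x512x3 uint8, red, green, blue); there is no depth.
- viewer.calibration(name): a dict with "K" (3x3 intrinsics, pixels), "R" (3x3) and "t" (3): a world point X has camera coordinates R X + t. Camera axes: x right, y down, z forward; pixel columns grow to the right and rows downward; lengths in mm; the calibration is good to about 2 mm. A picture is of the moment at which its call begins. calibration takes no time and is no camera call.
- r.close_job(): hands the job in; it is judged then, once.
The state is a dict: "time_s": time; "q": joint angles; "qvel": joint speeds; "joint_efforts": joint torques, N m; "tcp_pos": TCP position; "orientation": TCP orientation; "ft_force": force on the tool from outside, world axes, zero at the start; "ft_torque": the same for the moment, N m; "grip_width": finger opening in mm; "finger_force": force on a finger pad.
Only numpy, scipy, OpenCV 4.12 (cv2) and the standard library are available. Lean on these libraries where they do the work, as an engineer would, in place of code of your own. Each camera call takes 0.05 s, during which the arm holds its last target. There are 200 camera calls.

## Working session

There is one attempt and no reset: what is moved stays moved. The work goes in short steps, Python scripts to look and compute and a tool call to move; the robot and the scene stay as the last step left them, time stands still between calls to the robot, and variables do not carry over. Pictures are saved under pics/ and viewed, at most 10 in all, crops included, and the job is handed in when it is done.

Besides the shell and the picture viewer there is one more tool, called as name(argument=value, ...), one argument or row to a line, values as JSON. arm_command: Moves the arm, as the interface text tells. Its arguments: {"type":"object","properties":{"targets":{"type":"array","items":{"type":"number"}}},"required":["targets"]}

```bash
mkdir -p pics; python3 - <<'E'
from rig import sensors, viewer, r
import cv2
s=sensors.get_state()
print(s)
for n in("side","top"):
    im=viewer.read_camera(n); cv2.imwrite(f"pics/{n}0.png",im[:,:,::-1]); c=viewer.calibration(n); print(n,c)
E
```

```text
{'time_s': 0.0, 'q': array([ 1.09838714e+00,  3.00447376e-01,  1.52154682e+00,  7.21412005e-06,
        1.32069322e+00, -6.65813523e-02]), 'qvel': array([ 0.00218171, -0.00121014,  0.00038475, -0.00086812,  0.00215568,
        0.0008457 ]), 'joint_efforts': array([ 2.42808646e-04, -5.31811774e+01, -3.52723396e+01,  7.07935542e-02,
        2.46351818e-02, -1.27419321e-04]), 'tcp_pos': array([217.10834155, 505.30402342, 404.11371481]), 'orientation': array([ 2.01525161e-01,  9.79483185e-01, -5.26692418e-04, -1.49105445e-04]), 'ft_force': array([ 0.38593184,  0.38833344, -0.03822879]), 'ft_torque': array([ 0.011781  , -0.00560391,  0.01772355]), 'finger_force': 0.0, 'grip_width': 94.2123394644243}
side {'K': array([[492.54129507,   0.        , 254.86033195],
       [  0.        , 492.54129507, 186.01356531],
       [  0.        ,   0.        ,   1.        ]]), 'R': array([[ 0.90004391, -0.43547341,  0.01684851],
       [-0.29359624, -0.63447368, -0.71501356],
       [ 0.32205933,  0.63859694, -0.69890753]]), 't': array([-551.42852491,  179.24989217, 1234.58938468])}
top {'K': array([[441.62245546,   0.        , 260.97336526],
       [  0.        , 441.62245546, 193.54583387],
       [  0.        ,   0.        ,   1.        ]]), 'R': array([[-0.00817172, -0.99995827,  0.00408456],
       [-0.99251907,  0.0076132 , -0.12185207],
       [ 0.12181588, -0.00504975, -0.99253987]]), 't': array([ -73.37008115,  574.47352551, 1196.22224972])}
```

View pics/side0.png

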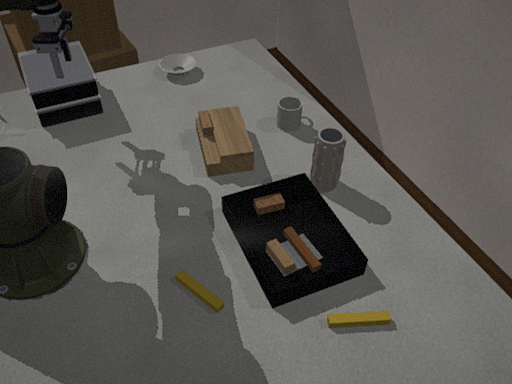

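View pics/top0.png

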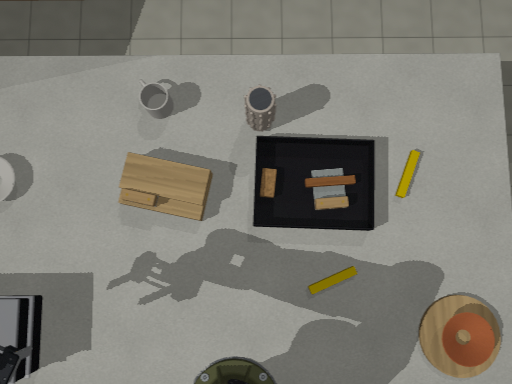

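Side view: tub centred about (293,235), brown stick (302,249), scraper grip (280,256), cork (268,204), rack (224,140), vase (327,160). Top view: stick (330,181), grip (331,203), blade (328,182), cork (269,183), rack (165,187) with the neighbour's grip at (140,199), so the empty bay is to its right.

Candidates for the stick (top view pixels): brown (330,181), yellow (333,280), yellow (408,174). I take the brown one on the blade. For the scraper: grip (331,203) in the tub against the neighbour (140,199) in the rack. I take the one in the tub. Next is a close crop with contours.

```bash
cat > h.py <<'E'
import numpy as np, cv2
from rig import sensors, viewer, r
C={n:viewer.calibration(n) for n in("side","top")}
def ray(n,p):
    c=C[n]; d=c["R"].T@np.linalg.inv(c["K"])@np.array([p[0],p[1],1.]); return -c["R"].T@c["t"],d
def onz(n,p,z):
    o,d=ray(n,p); return o+d*(z-o[2])/d[2]
def tri(pt,ps):
    a,u=ray("top",pt); b,v=ray("side",ps); u=u/np.linalg.norm(u); v=v/np.linalg.norm(v)
    s=np.linalg.lstsq(np.c_[u,-v],b-a,rcond=None)[0]; P,Q=a+u*s[0],b+v*s[1]
    return (P+Q)/2,np.linalg.norm(P-Q)
def proj(n,X):
    c=C[n]; p=c["K"]@(c["R"]@np.asarray(X,float)+c["t"]); return p[:2]/p[2]
E
python3 - <<'E'
from h import *
out=[]
for n,(x,y,w,h),k in(("top",(245,130,140,110),4),("side",(215,170,160,135),4)):
    im=cv2.imread(f"pics/{n}0.png"); hsv=cv2.cvtColor(im,cv2.COLOR_BGR2HSV)
    m=cv2.inRange(hsv,(3,90,60),(22,255,255))
    cs,_=cv2.findContours(m,cv2.RETR_EXTERNAL,cv2.CHAIN_APPROX_SIMPLE)
    for c in cs:
        if cv2.contourArea(c)>60:
            rr=cv2.minAreaRect(c); col=hsv[m>0]
            mk=np.zeros_like(m); cv2.drawContours(mk,[c],-1,255,-1)
            print(n,np.round(cv2.boxPoints(rr),1).tolist(),cv2.contourArea(c),np.round(cv2.mean(hsv,mk)[:3]))
    out.append(cv2.resize(im[y:y+h,x:x+w],(400,int(400*h/w)),interpolation=cv2.INTER_CUBIC))
H=max(o.shape[0] for o in out)
out=[cv2.convertScaleAbs(cv2.copyMakeBorder(o,0,H-o.shape[0],0,0,cv2.BORDER_CONSTANT),alpha=1.5,beta=20) for o in out]
cv2.imwrite("pics/crop1.png",np.hstack(out))
im=[cv2.imread("pics/top0.png")[140:230,110:220],cv2.imread("pics/side0.png")[95:185,185:295]]
cv2.imwrite("pics/rack1.png",np.hstack([cv2.resize(i,(400,327),interpolation=cv2.INTER_CUBIC) for i in im]))
E
```

```text
top [[402.0, 334.0], [457.5, 278.5], [516.5, 337.5], [461.0, 393.0]] 5111.5 [ 15. 130. 133.]
top [[314.29998779296875, 198.39999389648438], [347.70001220703125, 195.8000030517578], [348.5, 206.39999389648438], [315.1000061035156, 209.0]] 314.0 [ 18. 112. 143.]
top [[304.5, 178.0], [354.70001220703125, 174.60000610351562], [355.29998779296875, 183.5], [305.1000061035156, 187.0]] 395.5 [ 14. 162. 115.]
top [[259.1000061035156, 195.8000030517578], [262.1000061035156, 167.3000030517578], [276.3999938964844, 168.8000030517578], [273.3999938964844, 197.3000030517578]] 370.5 [ 16. 134. 116.]
top [[116.0, 202.1999969482422], [126.9000015258789, 151.5], [212.6999969482422, 169.89999389648438], [201.89999389648438, 220.5]] 4340.5 [ 19. 103. 143.]
side [[262.70001220703125, 245.0], [274.3999938964844, 236.1999969482422], [296.20001220703125, 265.29998779296875], [284.6000061035156, 274.1000061035156]] 420.0 [ 16. 104. 100.]
side [[281.70001220703125, 230.8000030517578], [289.70001220703125, 224.5], [320.70001220703125, 263.70001220703125], [312.70001220703125, 270.0]] 378.0 [ 12. 146.  87.]
side [[253.8000030517578, 199.10000610351562], [281.79998779296875, 192.10000610351562], [284.29998779296875, 202.1999969482422], [256.29998779296875, 209.1999969482422]] 253.0 [ 15. 122.  94.]
side [[193.5, 112.5], [243.3000030517578, 102.5], [256.3999938964844, 168.10000610351562], [206.60000610351562, 178.10000610351562]] 2784.0 [ 17.  97. 102.]
side [[86.69999694824219, 57.099998474121094], [119.4000015258789, 29.600000381469727], [135.0, 48.20000076293945], [102.30000305175781, 75.5999984741211]] 281.0 [ 16. 122.  64.]
side [[3.200000047683716, 24.399999618530273], [13.199999809265137, 19.399999618530273], [28.0, 49.0], [18.0, 54.0]] 269.5 [ 16. 120.  83.]
```

View pics/crop1.png

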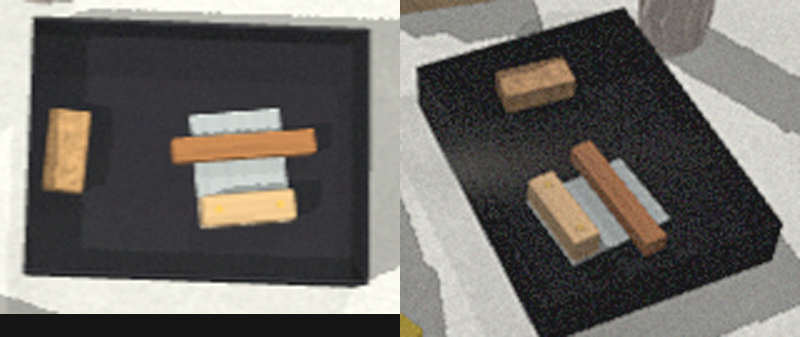

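View pics/rack1.png

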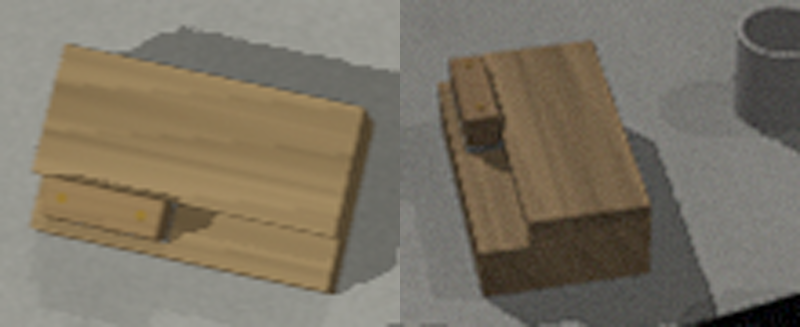

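The crops confirm the choice: the brown wooden stick lies across the light steel blade, with the pale grip on the robot's side, and the cork is at the +y end. The rack shows the neighbour's grip at the left and the empty bay at the right. Now I triangulate the corners I read.

```bash
python3 - <<'E'
from h import *
T=lambda p:(245+p[0]/2.857,130+p[1]/2.857)
S=lambda p:(215+(p[0]-400)/2.5,170+p[1]/2.5)
RT=lambda p:(110+p[0]/3.636,140+p[1]/3.636)
RS=lambda p:(185+(p[0]-400)/3.636,95+p[1]/3.636)
for nm,a,b,f,g in [("stick +x+y top",(171,139),(586,142),T,S),("stick +x-y top",(315,129),(664,232),T,S),
 ("grip +x+y top",(199,196),(550,172),T,S),("grip +x-y top",(295,188),(599,236),T,S),
 ("blade tip +y",(190,115),None,T,S),("blade tip -y",(280,109),(669,217),T,S),
 ("rack +x+y",(65,43),(593,42),RT,RS),("rack +x-y",(366,108),(650,207),RT,RS),("rack face -y",(338,238),(527,220),RT,RS),
 ("lip front -y",(332,292),(480,251),RT,RS),("lip front +y",(30,228),(440,86),RT,RS),
 ("nb grip rear-y",(160,238),(470,121),RT,RS),("block+x+y",(52,109),(496,72),T,S),("block +x-y",(91,111),(570,59),T,S)]:
    if b: P,e=tri(f(a),g(b)); print(nm,P.round(1),round(e,1))
print("tip+y",onz("top",T((190,115)),9).round(1),"tip-y",onz("top",T((280,109)),9).round(1))
for nm,ps in [("tub",[(34,16),(369,29),(368,286),(24,273)])]:
    for p in ps: print(nm,onz("top",T(p),60).round(1))
# stick/grip with known heights from top only
for p in[(171,139),(315,129)]: print("stick z31",onz("top",T(p),31).round(1))
for p in[(199,196),(295,188)]: print("grip z41",onz("top",T(p),41).round(1))
print("rack z75",[onz("top",RT(p),75).round(1) for p in[(65,43),(366,108),(338,238),(33,172)]])
print("lip z50",[onz("top",RT(p),50).round(1) for p in[(30,228),(332,292)]])
print("rack side z75",[onz("side",RS(p),75).round(1) for p in[(593,42),(650,207),(527,220)]], onz("side",RS((480,251)),50).round(1))
E
```

```text
stick +x+y top [ 615.4 -201.7   28.4] 1.4
stick +x-y top [ 623.1 -342.    38.9] 0.3
grip +x+y top [ 558.5 -227.2   36.6] 0.2
grip +x-y top [ 564.3 -320.    39.6] 1.9
blade tip -y [ 648.4 -313.4   14.5] 1.4
rack +x+y [687.6 284.2  73.8] 2.1
rack +x-y [635.4  58.1  75.9] 0.7
rack face -y [537.7  77.4  82.4] 1.0
lip front -y [499.7  84.5  58.3] 1.3
lip front +y [551.9 314.3  47.2] 3.9
nb grip rear-y [539.6 206.1  88.4] 4.2
block+x+y [611.1 -74.8  28.4] 73.3
block +x-y [ 636.7 -121.4   68.8] 1.3
tip+y [ 643.3 -223.5    9. ] tip-y [ 648.7 -314.2    9. ]
tub [733.  -67.8  60. ]
tub [ 717.8 -393.2   60. ]
tub [ 468.8 -382.5   60. ]
tub [483.7 -56.6  60. ]
stick z31 [ 615.6 -201.6   31. ]
stick z31 [ 624.5 -343.8   31. ]
grip z41 [ 557.9 -226.6   41. ]
grip z41 [ 565.  -320.1   41. ]
rack z75 [array([686.4, 284.2,  75. ]), array([635.3,  58.3,  75. ]), array([537.9,  78.5,  75. ]), array([588.9, 305.1,  75. ])]
lip z50 [array([549.7, 314. ,  50. ]), array([499.6,  85.8,  50. ])]
rack side z75 [array([688. , 282.4,  75. ]), array([636.2,  59. ,  75. ]), array([541.3,  85.2,  75. ])] [503.4  93.2  50. ]
```

Heights, sizes and both views agree:
- **Stick:** centre (608,-273.5), yaw 3.6°, top about z 31.
- **Scraper:** grip centre (546.5,-274.4), yaw about 3.6°.
- **Rack:** yaw -12.5°, slot_home (578.5,132.2).

First I twist the tool so it closes along x.

arm_command(
  targets=[0,0,0,7.9,1,0,0,0,7.9,1,0,0,0,7.9,1,0,0,0,7.9,1,0,0,0,7.9,1,0,0,0,7.9,1,0,0,0,7.9,1,0,0,0,7.9,1,-4.0,1.7,0,0,1,-4.0,1.7,0,0,1,-4.0,1.7,0,0,1,-4.0,1.7,0,0,1],
)

```text
time_s: 1.3
tcp_pos: [295.2, 348.3, 404.4]
orientation: [0.685, 0.729, -0.0, 0.0]
ft_force: [1.7, 0.7, 0.0]
grip_width: 94.2
finger_force: 0.0
```

arm_command(
  targets=[-4.0,1.7,0,0,0.53,-4.0,1.7,0,0,0.53,-4.0,1.7,0,0,0.53,-4.0,1.7,0,0,0.53,-4.0,1.7,0,0,0.53,-4.0,1.7,0,0,0.53,-4.0,1.7,0,0,0.53,-4.0,1.7,0,0,0.53,-4.0,1.7,0,0,0.53,-4.0,1.7,0,0,0.53,-4.0,1.7,0,0,0.53,-4.0,1.7,0,0,0.53,-4.0,1.7,0,0,0.53,-4.0,1.7,0,0,0.53,-4.0,1.7,0,0,0.53,-4.0,1.7,0,0,0.53,0,0,0,0,0.53],
)

```text
time_s: 3.0
tcp_pos: [606.7, -276.1, 402.3]
orientation: [0.686, 0.728, -0.001, -0.001]
ft_force: [-0.2, 1.1, -1.0]
grip_width: 50.0
finger_force: 0.0
```

```bash
cat >> h.py <<'E'
def go(x,y,z):
    s=sensors.get_state(); a,b,c,d=s["orientation"]
    from scipy.spatial.transform import Rotation as Ro
    M=Ro.from_quat(s["orientation"]).as_matrix(); p=s["tcp_pos"]
    print("t",round(s["time_s"],2),"tcp",p.round(1),"yang",round(np.degrees(np.arctan2(M[1,1],M[0,1])),2),"q6",round(s["q"][5],2),"w",round(s["grip_width"],1),
      "F",s["ft_force"].round(1),"tool cm",(M.T@(np.array([x,y,z])-p)/10).round(2))
E
python3 -c "
from h import *
go(608,-273.5,205)"
```

```text
t 3.0 tcp [ 606.7 -276.1  402.3] yang 3.36 q6 -0.54 w 50.0 F [-0.2  1.1 -1. ] tool cm [ 0.24  0.19 19.73]
```

arm_command(
  targets=[0.2,0.2,3,0,0.53,0,0,4,0,0.53,0,0,4,0,0.53,0,0,3,0,0.53,0,0,1.7,0,0.53,0,0,0,0,0.53],
)

```text
time_s: 3.6
tcp_pos: [607.5, -269.6, 245.5]
orientation: [0.685, 0.729, -0.001, -0.002]
ft_force: [0.2, -0.1, 0.2]
grip_width: 49.5
finger_force: 0.0
```

```bash
python3 - <<'E'
from h import *
go(608,-273.5,211)
a=viewer.read_camera("top")[130:240,245:385]; b=viewer.read_camera("side")[170:305,215:375]
o=[cv2.resize(i,(400,330),interpolation=cv2.INTER_CUBIC)[:,:,::-1] for i in(a,b)]
cv2.imwrite("pics/near.png",cv2.convertScaleAbs(np.hstack(o),alpha=1.5,beta=20))
E
```

```text
t 3.6 tcp [ 607.5 -269.6  245.5] yang 3.56 q6 -0.53 w 49.5 F [ 0.2 -0.1  0.2] tool cm [-0.4   0.03  3.45]
```

View pics/near.png

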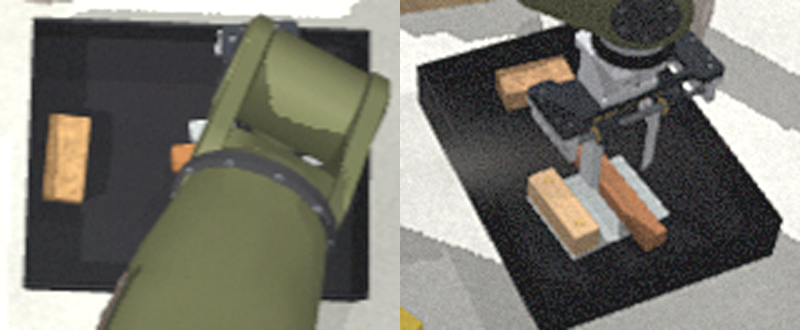

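The side crop shows the fingers (590,180) and (648,140) on either side of the stick, with the near finger in the gap between grip and stick. I descend and grip.

arm_command(
  targets=[-0.3,0,1.5,0,0.53,0,0,1.4,0,0.53,0,0,0.5,0,0.53,0,0,0,0,0.2,0,0,0,0,0,0,0,0,0,0,0,0,0,0,0,0,0,0,0,0,0,0,0,0,0],
)

```text
time_s: 4.6
tcp_pos: [608.2, -273.0, 214.2]
orientation: [0.685, 0.729, 0.0, 0.0]
ft_force: [0.4, -0.0, 4.0]
grip_width: 23.9
finger_force: 30.0
```

arm_command(
  targets=[0,0,-2,0,0,0,0,-3,0,0,0,0,-2,0,0,3.4,0,0,0,0,3.4,0,0,0,0,3.3,0,0,0,0,0,0,0,8.5,0,0,0,0,8.5,0,0,0,0,8.5,0,0,0,0,8.5,0,0,0,0,8.5,0,0,0,0,8.5,0,0,0,0,8.5,0,0,0,0,8.5,0,0,0,0,8.5,0,0,0,0,8.5,0,0,0,0,0,0],
)

```text
time_s: 6.3
tcp_pos: [601.7, -172.2, 283.5]
orientation: [0.997, 0.073, -0.0, -0.0]
ft_force: [-0.6, 0.5, -0.5]
grip_width: 23.9
finger_force: 30.0
```

```bash
python3 -c "
from h import *
go(600,-172,207)
im=viewer.read_camera('side')[170:305,215:375]
cv2.imwrite('pics/lift.png',cv2.convertScaleAbs(cv2.resize(im,(480,405),interpolation=cv2.INTER_CUBIC)[:,:,::-1],alpha=1.5,beta=20))"
```

```text
t 6.3 tcp [ 601.7 -172.2  283.5] yang -81.59 q6 1.09 w 23.9 F [-0.6  0.5 -0.5] tool cm [-0.17 -0.04  7.65]
```

View pics/lift.png

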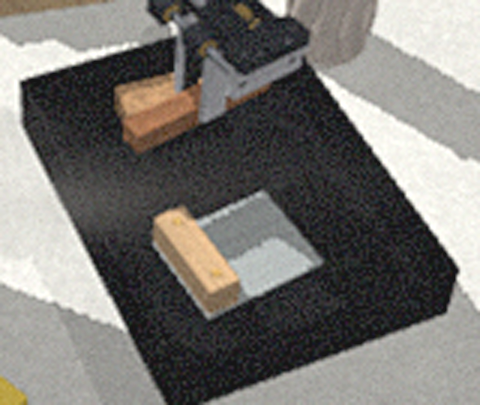

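The stick is held clear and the blade is bare (side crop, grip at (195,260)), with the stick over the free strip of the tub. I lower and release it.

arm_command(
  targets=[0,0,2.5,0,0,0,0,2.5,0,0,0,0,1.5,0,0,0,0,0.8,0,0,0,0,0,0,0,0,0,0,0,0.45,0,0,0,0,0.45,0,0,0,0,0.45,0,0,0,0,0.45],
)

```text
time_s: 7.25
tcp_pos: [601.8, -172.2, 210.9]
orientation: [0.997, 0.075, 0.0, 0.0]
ft_force: [-0.2, 0.4, -0.8]
grip_width: 41.5
finger_force: 0.0
```

arm_command(
  targets=[0,0,-2,0,0.45,0,0,-3,0,0.45,0,0,-3,0,0.7,0,0,0,-8.5,0.7,0,0,0,-8.5,0.7,0,0,0,-8.5,0.7,0,0,0,-8.5,0.7,0,0,0,-8.5,0.7,0,0,0,-8.5,0.7,0,0,0,-8.5,0.7,0,0,0,-8.5,0.7,0,0,0,-8.5,0.7,0,0,0,-8.5,0.7],
)

```text
time_s: 8.55
tcp_pos: [601.8, -172.2, 290.8]
orientation: [0.683, 0.731, 0.0, 0.0]
ft_force: [-0.3, -0.4, 0.3]
grip_width: 65.6
finger_force: 0.0
```

```bash
python3 - <<'E'
from h import *
go(546.5,-274.4,300)
im=viewer.read_camera('side')[170:305,215:375]; t=viewer.read_camera('top')[130:240,245:385]
cv2.imwrite('pics/rel.png',cv2.convertScaleAbs(np.hstack([cv2.resize(i,(400,330),interpolation=cv2.INTER_CUBIC)[:,:,::-1] for i in(t,im)]),alpha=1.5,beta=20))
E
```

```text
t 8.55 tcp [ 601.8 -172.2  290.8] yang 3.91 q6 -0.41 w 65.6 F [-0.3 -0.4  0.3] tool cm [-9.82 -6.21 -0.92]
```

View pics/rel.png

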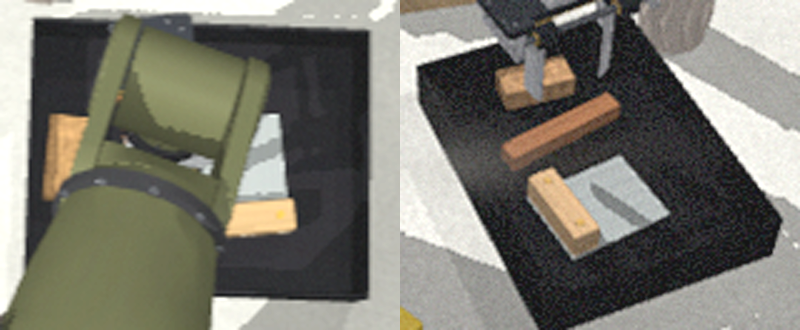

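The stick (side crop (560,130)) lies flat between cork and scraper, and the scraper hasn't moved. Next I go to the grip bar.

arm_command(
  targets=[-3.3,-2.1,0,0,0.7,-3.3,-2.1,0,0,0.7,-3.2,-2,0,0,0.7,0,0,0,0,0.7,0,0,2.5,0,0.7,0,0,2.5,0,0.7,0,0,1.9,0,0.7,0,0,1.0,0,0.7,0,0,0,0,0.7],
)

```text
time_s: 9.55
tcp_pos: [546.1, -273.3, 210.6]
orientation: [0.685, 0.728, -0.0, -0.001]
ft_force: [-0.0, -0.1, 0.2]
grip_width: 65.5
finger_force: 0.0
```

arm_command(
  targets=[0,0,0,0,0.4,0,0,0,0,0.2,0,0,0,0,0,0,0,0,0,0,0,0,0,0,0,0,0,0,0,0,0,0,0,0,0],
)

```text
time_s: 10.25
tcp_pos: [546.1, -273.8, 212.1]
orientation: [0.685, 0.729, 0.0, 0.0]
ft_force: [-0.1, 0.9, 4.1]
grip_width: 29.8
finger_force: 30.0
```

arm_command(
  targets=[0,0,-1,0,0,0,0,-2,0,0,0,0,-3,0,0,0,0,-3,0,0,0,0,0,8,0,0,0,0,8,0,1.7,-0.8,0,0,0,3.4,-1.6,0,0,0,3.4,-1.6,0,0,0,3.4,-1.6,0,0,0,3.4,-1.6,0,0,0,3.4,-1.6,0,0,0,3.4,-1.6,0,0,0,3.4,-1.6,0,0,0,3.4,-1.6,0,0,0,3.4,-1.6,0,0,0,3.4,-1.6,0,0,0,3.4,-1.6,0,0,0,1.7,-0.8,0,0,0,0,0,0,0,0],
)

```text
time_s: 12.25
tcp_pos: [445.7, 167.7, 301.9]
orientation: [0.779, 0.627, -0.0, -0.0]
ft_force: [-0.2, -0.2, -2.6]
grip_width: 29.8
finger_force: 30.0
```

```bash
python3 - <<'E'
from h import *
go(441.8,162.5,259.5)
a=viewer.read_camera('side'); b=viewer.read_camera('top')
cv2.imwrite("pics/side2.png",a[:,:,::-1]);cv2.imwrite("pics/top2.png",b[:,:,::-1])
cv2.imwrite('pics/pre.png',np.hstack([cv2.resize(i,(400,360),interpolation=cv2.INTER_CUBIC)[:,:,::-1] for i in(b[140:248,110:230],a[90:198,160:280])]))
E
```

```text
t 12.25 tcp [445.7 167.7 301.9] yang -12.29 q6 0.5 w 29.8 F [-0.2 -0.2 -2.6] tool cm [-0.59 -0.27  4.24]
```

View pics/pre.png

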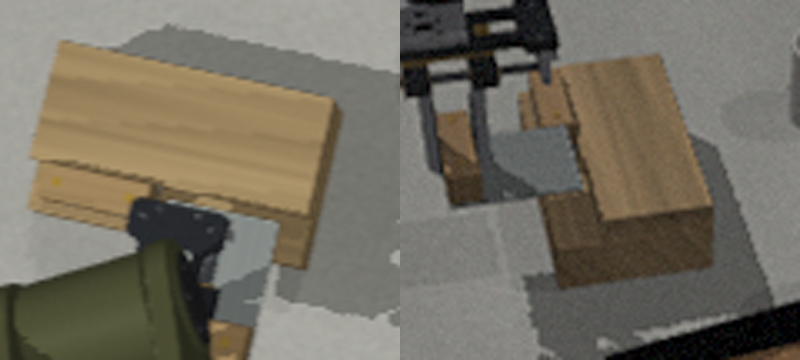

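The scraper is held level in front of the rack. Its blade tip -y corner is at top crop (278,223) and side crop (581,188). I check it in the rack frame.

```bash
python3 - <<'E'
from h import *
T=lambda p:(110+p[0]/3.333,140+p[1]/3.333)
S=lambda p:(160+(p[0]-400)/3.333,90+p[1]/3.333)
a=np.radians(-12.4); R=np.array([[np.cos(a),-np.sin(a)],[np.sin(a),np.cos(a)]]); O=np.array([592.8,185.3])
P,e=tri(T((278,223)),S((581,188))); print("tip-y",P.round(1),round(e,1),"rack",(R.T@(P[:2]-O)).round(1))
P=onz("top",T((278,223)),98.8); print("tip-y z",P.round(1),(R.T@(P[:2]-O)).round(1))
Q=onz("side",S((571,127)),98.8); P=onz("side",S((581,188)),98.8); print("side tip",Q.round(1),P.round(1),(R.T@(Q[:2]-O)).round(1),(R.T@(P[:2]-O)).round(1))
s=sensors.get_state(); print("tcp rack",(R.T@(s["tcp_pos"][:2]-O)).round(1))
for p in [(60,41),(334,98),(306,216),(33,160)]: 
    X=onz("top",T(p),75); print((R.T@(X[:2]-O)).round(1))
E
```

```text
tip-y [531.6 100.3 100.8] 0.5 rack [-41.5 -96.1]
tip-y z [532.  100.5  98.8] [-41.2 -95.8]
side tip [556.5 184.7  98.8] [532.2 102.7  98.8] [-35.3  -8.4] [-41.5 -93.7]
tcp rack [-138.9  -50.4]
[ 68.9 116. ]
[  69.3 -113.5]
[ -29.6 -112.7]
[-30.9 113.6]
```

Lateral shift needed is about -4 mm. I lower to bay height and enter slowly.

arm_command(
  targets=[-0.4,0,1,0,0,0,0,1.5,0,0,0,0,1.3,0,0,0,0,0.4,0,0,0,0,0,0,0,0,0,0,0,0],
)

```text
time_s: 12.95
tcp_pos: [445.8, 161.9, 259.9]
orientation: [0.78, 0.626, 0.0, 0.0]
ft_force: [-0.1, 0.5, -2.4]
grip_width: 29.6
finger_force: 30.0
```

arm_command(
  targets=[0,0.4,0,0,0,0,0.5,0,0,0,0,0.5,0,0,0,0,0.5,0,0,0,0,0.5,0,0,0,0,0,0,0,0],
)

```text
time_s: 13.55
tcp_pos: [469.6, 156.7, 259.6]
orientation: [0.78, 0.626, 0.0, 0.0]
ft_force: [0.3, -0.0, -2.4]
grip_width: 29.4
finger_force: 30.0
```

```bash
python3 - <<'E'
from h import *
go(537,141.4,259)
a=viewer.read_camera('side'); b=viewer.read_camera('top')
cv2.imwrite('pics/in1.png',np.hstack([cv2.resize(i,(400,360),interpolation=cv2.INTER_CUBIC)[:,:,::-1] for i in(b[140:248,110:230],a[90:198,160:280])]))
E
```

```text
t 13.55 tcp [469.6 156.7 259.6] yang -12.47 q6 0.47 w 29.4 F [ 0.3 -0.  -2.4] tool cm [-0.04  6.91  0.07]
```

View pics/in1.png

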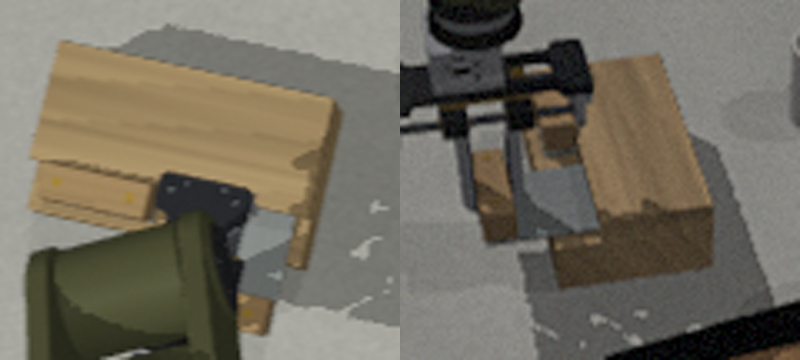

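The blade tip is already inside the bay with no force on the wrist. I go on in.

arm_command(
  targets=[0,0.6,0,0,0,0,0.7,0,0,0,0,0.7,0,0,0,0,0.6,0,0,0,0,0,0,0,0],
)

```text
time_s: 14.15
tcp_pos: [495.1, 151.1, 259.6]
orientation: [0.78, 0.626, 0.0, 0.0]
ft_force: [-1.0, 0.4, -3.9]
grip_width: 29.9
finger_force: 30.0
```

arm_command(
  targets=[0,0.6,0,0,0,0,0.6,0,0,0,0,0.6,0,0,0,0,0.6,0,0,0,0,0,0,0,0],
)

```text
time_s: 14.65
tcp_pos: [518.5, 145.9, 259.6]
orientation: [0.78, 0.626, 0.0, 0.0]
ft_force: [-0.3, 0.5, -3.1]
grip_width: 30.0
finger_force: 30.0
```

arm_command(
  targets=[0,0,0.2,0,0,0,0,0,0,0,0,0,0,0,0.38,0,0,0,0,0.38,0,0,0,0,0.38],
)

```text
time_s: 15.15
tcp_pos: [517.9, 146.2, 257.9]
orientation: [0.78, 0.626, 0.0, 0.0]
ft_force: [0.1, -0.3, 0.6]
grip_width: 35.4
finger_force: 0.0
```

arm_command(
  targets=[0,0,-1,0,0.38,0,0,-2,0,0.38,0,0,-2,0,0.38,0,0,-1,0,0.38,0,-2,0,0,0,0,-2.3,0,0,0,0,0,0,0,0,0,0,0,0,0,0,0,2,0,0,0,0,2,0,0,0,0,1.4,0,0,0,0,0,0,0],
)

```text
time_s: 16.35
tcp_pos: [476.2, 155.1, 262.0]
orientation: [0.78, 0.626, -0.001, -0.001]
ft_force: [-0.3, 0.2, 0.8]
grip_width: 0.2
finger_force: 0.0
```

```bash
python3 - <<'E'
from h import *
go(537-27.5*.976,141.4+27.5*.216,263)
a=viewer.read_camera('side'); b=viewer.read_camera('top')
cv2.imwrite('pics/push0.png',np.hstack([cv2.resize(i,(400,360),interpolation=cv2.INTER_CUBIC)[:,:,::-1] for i in(b[140:248,110:230],a[90:198,160:280])]))
E
```

```text
t 16.35 tcp [476.2 155.1 262. ] yang -12.47 q6 0.46 w 0.2 F [-0.3  0.2  0.8] tool cm [-0.03  3.49 -0.11]
```

View pics/push0.png

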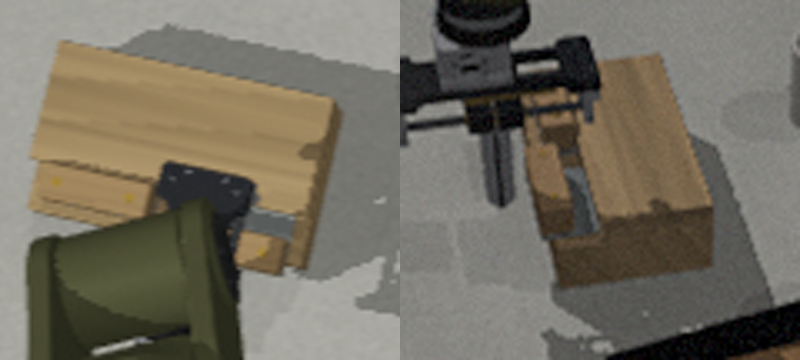

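The closed fingers stand behind the grip, and the scraper is in the bay with about a 17 mm gap left. I push it home while watching the force.

arm_command(
  targets=[0,0.5,0,0,0,0,0.5,0,0,0,0,0.5,0,0,0,0,0.5,0,0,0,0,0.4,0,0,0,0,0.3,0,0,0,0,0.3,0,0,0,0,0,0,0,0],
)

```text
time_s: 17.25
tcp_pos: [505.5, 148.8, 263.6]
orientation: [0.78, 0.626, 0.0, 0.0]
ft_force: [0.4, 0.0, -0.5]
grip_width: 0.2
finger_force: 0.0
```

arm_command(
  targets=[0,0.2,0,0,0,0,0.1,0,0,0,0,0,0,0,0],
)

```text
time_s: 17.55
tcp_pos: [508.2, 148.2, 263.6]
orientation: [0.78, 0.626, 0.0, 0.0]
ft_force: [-0.4, -1.2, -0.3]
grip_width: 0.4
finger_force: 0.1
```

arm_command(
  targets=[0,0.1,0,0,0,0,0.1,0,0,0,0,0,0,0,0],
)

```text
time_s: 17.85
tcp_pos: [510.2, 147.8, 263.6]
orientation: [0.78, 0.626, 0.0, 0.0]
ft_force: [0.4, 0.4, -0.7]
grip_width: 0.7
finger_force: 0.2
```

arm_command(
  targets=[0,0.2,0,0,0,0,0,0,0,0],
)

```text
time_s: 18.05
tcp_pos: [511.7, 147.6, 263.6]
orientation: [0.78, 0.626, -0.001, -0.001]
ft_force: [-9.3, 2.2, 4.9]
grip_width: 0.7
finger_force: 4.2
```

arm_command(
  targets=[0,0.1,0,0,0,0,0,0,0,0],
)

```text
time_s: 18.25
tcp_pos: [512.2, 147.6, 263.6]
orientation: [0.78, 0.626, -0.002, -0.001]
ft_force: [-15.9, 3.6, 10.2]
grip_width: 0.4
finger_force: 8.3
```

arm_command(
  targets=[0,0.1,0,0,0,0,0,0,0,0],
)

```text
time_s: 18.45
tcp_pos: [512.6, 147.6, 263.6]
orientation: [0.78, 0.626, -0.003, -0.002]
ft_force: [-23.9, 5.3, 15.7]
grip_width: 0.5
finger_force: 12.5
```

It is seated: the force rises sharply at (511.7,147.6), against (510.2,147.3) expected. I back off and check by mask.

arm_command(
  targets=[0,-0.5,0,0,0,0,-1.5,0,0,0,0,-2,0,0,0,0,-1,-3,0,0,0,0,-4,0,0,0,0,-4,0,0,3,-4,-2,0,0,3,-4,0,0,0,3,-2,0,0,0,3,0,0,0,0,3,0,0,0,0,3,0,0,0,0,3,0,0,0,0,3,0,0,0,0,3,0,0,0,0,3,0,0,0,0,0,0,0,0,0],
)

```text
time_s: 20.15
tcp_pos: [434.5, 471.9, 391.3]
orientation: [0.779, 0.627, 0.0, -0.0]
ft_force: [-0.9, -0.4, 0.2]
grip_width: 0.1
finger_force: 0.0
```

```bash
python3 - <<'E'
from h import *
go(0,0,0)
im={n:np.ascontiguousarray(viewer.read_camera(n)[:,:,::-1]) for n in C}
a=np.radians(-12.4); R=np.array([[np.cos(a),-np.sin(a)],[np.sin(a),np.cos(a)]]); O=np.array([592.8,185.3])
W=lambda x,y,z:np.r_[O+R@np.array([x,y]),z]
# brightness along the top-view line crossing bay lip -> grip -> rack face, at grip thirds, and neighbour for comparison
for n in C:
  g=cv2.cvtColor(im[n],cv2.COLOR_BGR2GRAY)
  for y in(-25,-55,-90,55,85):
    # local-x positions at grip-top height 86
    xs=np.arange(-84,-8,4); print(n,y,[int(cv2.getRectSubPix(g,(1,1),tuple(map(float,proj(n,W(x,y,86)))))[0,0]) for x in xs])
# steel-coloured pixels (low saturation, bright) in the lip area: visible blade if not home
for n in C:
  poly=np.array([proj(n,W(x,y,54)) for x,y in((-68,-104),(-31,-104),(-31,-6),(-68,-6))],np.int32)
  mk=np.zeros(im[n].shape[:2],np.uint8); cv2.fillPoly(mk,[poly],255); hs=cv2.cvtColor(im[n],cv2.COLOR_BGR2HSV)
  print(n,"lip px",(mk>0).sum(),"unsaturated",((mk>0)&(hs[:,:,1]<50)).sum())
t0=cv2.imread("pics/top0.png"); d=cv2.absdiff(t0,im["top"]).max(2)
print("diff vase",np.mean(d[85:130,245:276]),"nb grip",np.mean(d[190:206,122:157]),"cork",np.mean(d[168:197,260:276]))
for n in C:
  m=cv2.inRange(cv2.cvtColor(im[n],cv2.COLOR_BGR2HSV),(3,90,60),(22,255,255)); cs,_=cv2.findContours(m,0,2)
  for c in cs:
    if cv2.contourArea(c)>150: print(n,np.round(cv2.minAreaRect(c),0) if 0 else [np.round(v,1) for v in cv2.minAreaRect(c)])
E
```

```text
t 20.15 tcp [434.5 471.9 391.3] yang -12.36 q6 0.99 w 0.1 F [-0.9 -0.4  0.2] tool cm [-55.4  -32.35  39.13]
side -25 [122, 95, 38, 59, 64, 59, 53, 64, 64, 64, 61, 66, 67, 65, 69, 71, 75, 75, 76]
side -55 [75, 61, 46, 62, 59, 48, 45, 63, 64, 67, 67, 68, 69, 67, 67, 71, 72, 72, 76]
side -90 [75, 62, 61, 103, 71, 49, 50, 65, 67, 61, 64, 64, 69, 66, 68, 72, 72, 73, 72]
side 55 [126, 128, 102, 93, 97, 82, 51, 65, 67, 62, 84, 91, 92, 82, 82, 114, 115, 79, 69]
side 85 [122, 127, 122, 127, 127, 126, 85, 74, 87, 81, 78, 74, 71, 64, 92, 118, 113, 107, 89]
top -25 [104, 124, 120, 91, 85, 84, 73, 83, 88, 90, 91, 90, 94, 90, 89, 94, 99, 100, 98]
top -55 [97, 97, 99, 95, 122, 85, 65, 84, 86, 91, 92, 91, 94, 89, 89, 93, 94, 100, 98]
top -90 [147, 144, 144, 112, 127, 126, 87, 89, 89, 90, 93, 92, 95, 89, 95, 94, 95, 94, 98]
top 55 [109, 143, 143, 126, 80, 82, 73, 86, 86, 90, 91, 89, 94, 89, 93, 128, 124, 106, 96]
top 85 [142, 142, 143, 124, 120, 120, 87, 89, 86, 90, 90, 89, 93, 91, 89, 136, 139, 121, 93]
side lip px 302 unsaturated 16
top lip px 525 unsaturated 0
diff vase 1.4379928315412187 nb grip 21.71785714285714 cork 7.392241379310345
side [array([279.3, 220.6]), array([ 7.6, 48.3]), np.float64(63.4)]
side [array([269.1, 200.6]), array([10.9, 29.1]), np.float64(76.0)]
side [array([224.8, 140.3]), array([68.1, 49.4]), np.float64(77.2)]
side [array([108.7,  50.1]), array([16.3, 44.8]), np.float64(68.2)]
side [array([14.9, 37.1]), array([32.8, 10.5]), np.float64(65.2)]
top [array([459.3, 335.8]), array([83.4, 78.5]), np.float64(45.0)]
top [array([267.8, 182.2]), array([14.4, 28.5]), np.float64(6.0)]
top [array([293.7, 184.3]), array([48.8,  9.5]), np.float64(80.5)]
top [array([164.4, 186. ]), array([87.7, 51.8]), np.float64(12.2)]
```

The grip's rear edge stands at rack x ≈ -60 across its width, the same as the neighbour's, and no blade shows on the lip. Stick and cork are in the tub and the vase is unmoved.

```bash
python3 -c "
from rig import r
print(r.close_job())"
```

```text
the job is handed in; nothing more can be done
None
```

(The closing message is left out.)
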